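# Assemble the anti-colic feeding bottle

### The job

Put the feeding bottle in the stand together: lay the flat vent disc knob-up in its mouth, then the teat on top of the vent, both flange-down and level, then put the screw collar over the teat and turn it clockwise as far as it will go, so that it clamps both parts down. Vent and teat are leaning on the sloping tier of the drying rack. Leave everything else on the ledge standing where it is, and let go at the end.

Things in the scene. Friction and masses are not known exactly. Their poses are not given: they have to be found in the camera images.
- stand: Grey weighted stand (90 mm round base), fixed, holding one open wide-neck glass feeding bottle upright, mouth 120 mm above the ledge. Origin: on the ledge on the bottle's axis; z up. The bottle (60 mm wide, shoulder from 21 mm below the mouth) is held firmly and does not turn in use, but was put in at any angle: this pose does not tell where its thread starts.
- mouth (a point): Centre of the bottle's mouth, level with the rim, z up. Bore 38 mm wide; neck 43 mm outside, 51 mm over its three thread ridges. Each ridge is 78 degrees long, with 42 degree gaps between; its upper face falls clockwise (seen from above) from 3 to 8 mm below the rim, and it ends in a stop.
- seat_top (a point): Centre of the ring-shaped seat (25 mm hole) inside the mouth, 5 mm below the rim, on which the vent lies. It is sprung: it yields downwards up to 4.5 mm at 2.5 N per mm. (This point stays at the unloaded height.)
- vent: Vent disc, white plastic, 35 mm across, 4 mm thick, lower edge bevelled, with one round knob 10 mm wide and 9 mm tall on the middle of its upper face (13 mm in all). Origin: centre of the underside; z out through the knob. Starts leaning at 30 degrees on the rack's sloping tier, knob outwards. Lying level on the seat its origin is 5 mm below the mouth.
- teat: Mint teat, firm: flange 35 mm across, 4 mm thick; dome 24 mm wide, straight up to 16 mm above the underside, then narrowing to the tip at 34 mm. Hollow below (18 mm wide, 16 mm deep) to go over the vent's knob. Origin: centre of the underside; z through the tip. Starts leaning at 30 degrees on the sloping tier. Lying level on the vent its origin is 1 mm below the mouth.
- collar: Screw collar, white plastic ring lying right way up on the ledge: 62 mm outside, 18 mm tall, 18 flat facets (normals at 0, 20, 40.. degrees from its x). A 4 mm lip at the top leaves a 29 mm hole for the teat. Inside, at the bottom edge, three lugs 4 mm thick at 0, 120, 240 degrees from its x. Origin: centre of the underside, z up.
- collar_lip (a point): Centre of the underside of the collar's lip, 14 mm above the collar's origin. Put on over the teat, the collar stops with its origin 3 to 8 mm below the mouth while its lugs rest on the thread ridges; where the lugs meet the gaps (some 30 degrees of play in every 120) it drops until this lip lies on the teat, origin 11 mm below the mouth.
- thread (a point): Point on the bottle's axis at the height of the thread, 7.5 mm below the mouth. Once dropped in, the collar turns clockwise (seen from above) 65 to 100 degrees to the stop and is drawn down 2.8 mm more against the sprung seat, clamping with about 6 N; it stays when let go. It turns easily if pressed down with about 8 to 10 N while turning.
- rack: White and steel tiered drying rack, fixed. Origin on the ledge, midway below vent and teat, which lie 45 to 55 mm to either side along its x (which is where varies). The lower tier slopes at 30 degrees, facing the rack's +y; the upper tier (168 mm up) begins 37 mm behind the parts and blocks a gripper coming straight down: come square to the slope, closing along the rack's x.
- tier (a point): Point on the sloping tier's surface, 55 mm above the rack's origin, on the line where vent and teat lie. The tier is 250 mm long in the rack's x; a 5 mm lip along its lower edge, 18 mm down the slope from this line, stops the parts.
- cap: Bystander: clear dome bottle cap, 44 mm wide, 40 mm tall, between rack and stand. Origin: centre of the underside.
- case: Bystander: white pacifier case, clipped shut, 60 x 85 x 45 mm. Origin: centre of the underside.
- bottle_a: Bystander: capped glass feeding bottle, 58 mm wide, 150 mm tall. Origin: centre of the underside.
- bottle_b: Bystander: another such bottle. Origin: centre of the underside.
- tin: Bystander: formula tin, 90 mm wide, 120 mm tall. Origin: centre of the underside.
- spoon: Bystander: spoon 150 mm long lying near the robot. Origin: under its middle.

How it is judged (in metres and radians):
On the way, in this order (a step that is already met when the one before it is completed fails the run):
1. the vent lies level on the seat in the bottle's mouth (z of vent in the frame of mouth between -0.0075 and -0.0035 m and horizontal distance between vent and mouth below 0.0035 m and angle between vent's own z axis and vertical below 0.12 rad), for 0.2 s.
2. the teat lies level on the vent in the mouth (all of step 1 and z of teat in the frame of mouth between -0.0035 and 0.0005 m and horizontal distance between teat and mouth below 0.0035 m and angle between teat's own z axis and vertical below 0.12 rad), for 0.2 s.
3. the collar is screwed down, let go and clamps teat and vent (z of collar in the frame of mouth between -0.0165 and -0.0128 m and horizontal distance between collar and mouth below 0.003 m and angle between collar's own z axis and vertical below 0.08 rad and contact force between collar and teat above 3 N and contact force between the fingers and collar below 0.1 N), for 0.2 s.
At the end, for the whole second after the job is handed in: Vent, teat and collar are level and within 3.5 mm (collar 3 mm) of the bottle's axis; the collar is at rest, let go, at least 1.8 of its 2.8 mm below where it first lay on the teat, and it presses on the teat, and the teat on the vent, with over 3 N (all of step 3 and z of vent in the frame of mouth between -0.0098 and -0.0066 m and horizontal distance between each of vent, teat and mouth below 0.0035 m and angle between each of vent, teat's own z axis and vertical below 0.12 rad and z of teat in the frame of mouth between -0.0058 and -0.0026 m and contact force between teat and vent above 3 N and linear speed of collar below 0.01 m/s); the robot touches nothing.
It fails at once if a bystander is pushed more than 30 mm from its place or knocked over (distance of any of cap, case, bottle_a, bottle_b, tin, spoon from where it was at the start of the episode above 0.03 m or angle between any of cap, case, bottle_a, bottle_b, tin's own z axis and vertical above 0.4 rad).
It also fails if it takes over 72 s, if anything falls off the work surface, if the arm or the gripper's body presses on something with over 40 N, if the wrist force passes 120 N, or if a joint passes its speed limit or range.

### The arm

A 7-joint arm with a two-finger parallel gripper is mounted at the origin on the work surface. World frame = base frame: x ahead of the robot, y to its left, z up, the work surface at z = 0. Lengths are in mm, angles in rad, forces in N, time in s.
With the tool pointing down it reaches from about 400 to 900 mm from the base axis. Payload 5.5 kg.
Tool frame: the origin (TCP) lies on the centre line of the jaws, within the pads' length; the fingertips stand 17 mm ahead of it and the grasp point (between the pads) lies 2 mm behind it (ctrl.finger_overhang is the distance from the TCP to the fingertips, in mm); z points along the fingers, y is the line along which they close (so a half turn about z gives the same grasp; the last joint's range is limited). The gripper opens to 85 mm and grips with 20 to 120 N. Pads are 22 mm wide; open, the fingers measure 114 mm over their backs; the gripper's body (76 mm by 85 mm) begins 54 mm behind the grasp point. The pads swing forward as they close: fully open they stand 13 mm farther back than shut.
Start: joints at [1.376, 0.501, -0.427, 1.55, 0.221, 1.138, -0.21], TCP at [287.315, -583.052, 248.31] pointing down, gripper open.
Joint ranges: [-2.88, 2.88], [-0.31, 2.03], [-1.54, 1.56], [0.2, 2.42], [-1.41, 4.55], [0.19, 2.02], [-2.57, 2.57]. Speed limits (rad/s): [2.57, 2.57, 3.14, 3.14, 3.14, 3.14, 3.14].

### API

Orientations are given as a unit quaternion [w, x, y, z].
In Python, from bench import ctrl gives the robot as it stands. The module is installed in compiled form; this text tells all that it offers.
- The arm moves only by the shell command python3 -m inch 'ROWS'. ROWS is rows parted by semicolons, their numbers by spaces, 1 to 8 of them, each of 7 numbers: the finger opening in mm, then dx, dy, dz in mm, then a rotation vector rx, ry, rz in rad; each row is the pose to reach, as a shift and turn from the pose commanded when the command began, along the tool's axes at that moment; what a row does not reach only later rows make up. A row lasts 1/8 s, in which the tool goes at most 62.5 mm and 0.188 rad, less where a joint would pass 70% of its speed; a pose out of reach is approached as far as the arm can. The fingers move at their own pace and stop on an object; the grip force is fixed at half the most. Time passes only in rows, so rows that do not move let the fingers close. It prints the time, the measured TCP pose, the force, the opening and the grip force at its end.
- ctrl.observe(): the state, without advancing time (a new reading comes with each control period).
- ctrl.camera(name): name is "scene" or "top" or "wrist"; returns (picture, depth): 400x640x3 uint8, red, green, blue; 400x640 float32, mm along the optical axis (not along the pixel's ray), 0 where there is no reading.
- ctrl.calibration(name): a dict with "fx", "fy", "cx", "cy" (pixels), "R" (3x3) and "t" (3): a world point X has camera coordinates R X + t; the wrist camera has in their place "mount" (4x4, takes a point from camera to tool coordinates, whose origin is the TCP and whose axes are the flange's). Camera axes: x right, y down, z forward; pixel columns grow to the right and rows downward; lengths in mm; the calibration is good to about 2 mm. The wrist camera is an equidistant fisheye: a pixel r from the principal point sees the ray r / f radians off the axis. A picture is of the moment at which its call begins: read the wrist's pose just before it. calibration takes no time and is no camera call.
- ctrl.close_job(): hands the job in; it is judged then, once.
The state is a dict: "t": time; "joint_positions": joint angles; "qvel": joint speeds; "joint_efforts": joint torques, N m; "position": TCP position; "tool_rot": TCP orientation; "contact_force": force on the tool from outside, world axes, zero at the start; "wrist_torque": the same for the moment, N m; "grip_width": finger opening in mm; "finger_force": force on a finger pad.
Only numpy, scipy, OpenCV 4.12 (cv2) and the standard library are available. Lean on these libraries where they do the work, as an engineer would, in place of code of your own. Each camera call takes 0.05 s, during which the arm holds its last target. There are 200 camera calls.

## Working session

There is one attempt and no reset: what is moved stays moved. The work goes in short steps, Python scripts to look and compute and a shell command to move; the robot and the scene stay as the last step left them, time stands still between calls to the robot, and variables do not carry over. Pictures are saved under pics/ and viewed, at most 10 in all, crops included, and the job is handed in when it is done.

```bash
ls; mkdir -p pics; python3 - <<'E'
from bench import ctrl
import cv2,numpy as np
print(ctrl.observe())
for n in("scene","top"):
    im,d=ctrl.camera(n);np.savez(f"{n}0.npz",im=im,d=d);cv2.imwrite(f"pics/{n}0.png",im[:,:,::-1]);print(n,ctrl.calibration(n))
print(ctrl.calibration("wrist"),ctrl.finger_overhang)
E
```

```text
pics
{'t': 0.0, 'joint_positions': array([ 1.37618497,  0.50179688, -0.42674282,  1.55145279,  0.22082051,
        1.13830067, -0.21029985]), 'qvel': array([-0.00056633, -0.00090629,  0.00019452,  0.00061075,  0.00109278,
       -0.00073794,  0.00082301]), 'joint_efforts': array([ 2.24218652e-04, -5.69512618e+01, -5.81621870e+00, -2.80941850e+01,
        1.05076079e-02,  1.21124290e-02,  2.05696887e-05]), 'position': array([ 286.92631935, -582.51206009,  247.28584225]), 'tool_rot': array([-9.28245273e-04,  9.73912387e-01,  2.26922356e-01, -2.10256494e-04]), 'contact_force': array([-0.9381409 , -0.39460828,  0.00626785]), 'wrist_torque': array([-0.00612265,  0.01174319, -0.00266212]), 'finger_force': 0.0, 'grip_width': 85.78427259380183}
scene {'fx': 470.047713920297, 'fy': 470.047713920297, 'cx': 313.63563965494234, 'cy': 200.93988845669384, 'R': array([[ 0.57187057,  0.82033373,  0.00407641],
       [ 0.53993295, -0.37264737, -0.75472269],
       [-0.61760542,  0.43380469, -0.65603128]]), 't': array([-368.06149054, -211.73510033, 1501.70579201])}
top {'fx': 379.81896746889623, 'fy': 379.81896746889623, 'cx': 316.91861500680653, 'cy': 204.10502160307558, 'R': array([[ 0.02577252, -0.99934749,  0.02530566],
       [-0.99024359, -0.02898911, -0.13629844],
       [ 0.13694309, -0.02154602, -0.99034457]]), 't': array([  43.00864705,  553.19699961, 1053.05093769])}
{'fx': 309.70691628693146, 'fy': 309.70691628693146, 'cx': 322.02104613583657, 'cy': 199.2003390205474, 'mount': array([[-6.23253708e-05, -9.46361044e-01, -3.23111080e-01,
         8.27433834e+01],
       [ 9.99999445e-01, -3.98857475e-04,  9.75323533e-04,
        -5.07924051e-01],
       [-1.05188347e-03, -3.23110840e-01,  9.46360544e-01,
        -1.26217407e+02],
       [ 0.00000000e+00,  0.00000000e+00,  0.00000000e+00,
         1.00000000e+00]])} 17.0
```

View pics/top0.png

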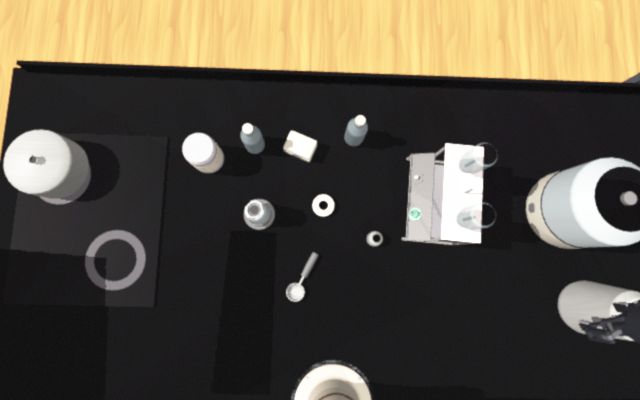

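View pics/scene0.png

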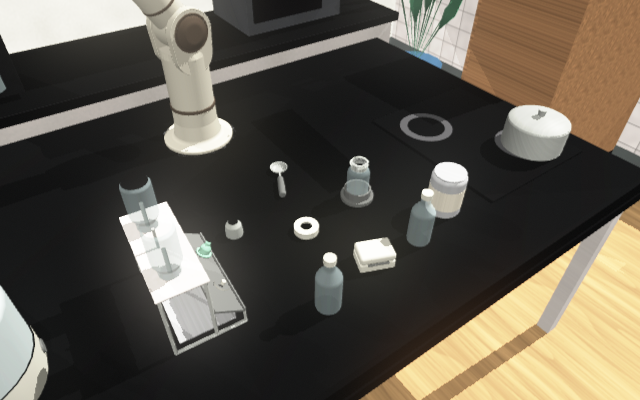

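Top view: rack at (445,195) with slope facing left (world +y), teat (415,214), vent knob (417,178), collar (323,205), bottle (260,213), cap (375,239). Measure from depth.

```bash
cat > h.py <<'E'
from bench import ctrl
import cv2,numpy as np
from scipy.spatial.transform import Rotation as Rn
def Rq(q): return Rn.from_quat([q[1],q[2],q[3],q[0]])
def cloud(n,im=None,d=None):
    c=ctrl.calibration(n)
    if n=="wrist": o=ctrl.observe()
    if im is None: im,d=ctrl.camera(n)
    v,u=np.mgrid[:400,:640]
    a=(u-c['cx'])/c['fx'];b=(v-c['cy'])/c['fy']
    if n=="wrist":
        r=np.hypot(a,b)+1e-9;k=np.tan(np.minimum(r,1.5))/r;a=a*k;b=b*k
    P=np.stack([a*d,b*d,d],-1)
    if n=="wrist":
        m=c['mount'];T=P@m[:3,:3].T+m[:3,3]
        W=Rq(o['tool_rot']).apply(T.reshape(-1,3)).reshape(T.shape)+o['position']
        W[d<=0]=np.nan; return im,d,W
    W=(P-c['t'])@c['R'];W[d<=0]=np.nan
    return im,d,W
def circ(p):
    A=np.c_[p,np.ones(len(p))];s=np.linalg.lstsq(A,(p**2).sum(1),rcond=None)[0]
    c=s[:2]/2;return c,np.sqrt(s[2]+c@c)
E
python3 - <<'E'
from h import *
for n in("top","scene"):
    z=np.load(n+"0.npz");im,d,W=cloud(n,z['im'],z['d'])
    P=W.reshape(-1,3);C=im.reshape(-1,3).astype(int)
    g=(C[:,1]-C[:,0]>25)&(C[:,1]>90)&(P[:,2]<140)&(P[:,2]>40)
    print(n,"teat",g.sum(),np.median(P[g],0),P[g][np.argmax(P[g][:,1])])
    px={'top':dict(bottle=(260,207),collar=(323,205),cap=(375,239),vent=(417,177),teat=(415,214)),'scene':dict(bottle=(359,162),collar=(306,228),cap=(234,229),vent=(223,282),teat=(205,249))}[n]
    for k,(u,v) in px.items():
        w=W[v-14:v+15,u-14:u+15].reshape(-1,3);w=w[~np.isnan(w[:,0])]
        zlo,zhi={'bottle':(112,130),'collar':(10,30),'cap':(30,50),'vent':(45,100),'teat':(45,120)}[k]
        s=w[(w[:,2]>zlo)&(w[:,2]<zhi)]
        if len(s)>5: print(k,len(s),s.min(0).round(),s.max(0).round(),np.median(s[:,2]).round(1),circ(s[:,:2]), 'floor',np.median(w[w[:,2]<8][:,2]) if (w[:,2]<8).any() else None)
    # rack tier plane & upper edge
    s=P[(P[:,2]>160)&(P[:,2]<180)&(P[:,0]>300)&(P[:,0]<800)&(P[:,1]<0)]
    print('upper',len(s),np.nanpercentile(s,[1,99],axis=0).round())
for n,(u,v),s in(("scene",(215,265),60),("top",(400,195),60)):
    im=np.load(n+"0.npz")['im'];cv2.imwrite(f"pics/{n}_c.png",cv2.resize(im[v-s:v+s,u-75:u+75,::-1],None,fx=5,fy=5,interpolation=cv2.INTER_CUBIC))
E
```

```text
top teat 95 [ 528.31936182 -214.4172461    69.86721634] [ 525.73614065 -198.67742463   80.80307749]
bottle 176 [497. 202. 112.] [545. 247. 124.] 116.5 (array([520.74410167, 226.47289304]), np.float64(19.207349542739017)) floor 0.6328039366086367
collar 285 [521.  11.  10.] [582.  72.  24.] 18.2 (array([551.48258853,  41.65389741]), np.float64(24.56541906877563)) floor 0.42604963708331944
cap 89 [ 439. -128.   30.] [477. -90.  42.] 35.7 (array([ 458.18240647, -110.31612124]), np.float64(16.10676645477961)) floor 0.4287904249964455
vent 653 [ 593. -262.   45.] [ 679. -202.   79.] 61.3 (array([ 634.92850547, -233.52588541]), np.float64(29.376851880021643)) floor 0.10210203333094746
teat 666 [ 489. -255.   45.] [ 570. -195.   87.] 63.7 (array([ 528.61017882, -226.13065977]), np.float64(29.12145008116245)) floor 0.06052466548541862
upper 3484 [[ 311. -694.  161.]
 [ 697. -255.  179.]]
scene teat 172 [ 536.75185844 -217.2917699    67.58207053] [ 532.8803944  -200.79627435   80.28193878]
bottle 144 [501. 199. 112.] [548. 248. 122.] 115.8 (array([523.66876759, 223.94824214]), np.float64(20.003827713610388)) floor -0.5988563471641216
collar 328 [519.   7.  10.] [586.  72.  22.] 17.2 (array([554.71230851,  38.20224339]), np.float64(25.033913474497837)) floor 0.03661165849036548
cap 91 [ 448. -132.   30.] [481. -94.  41.] 34.8 (array([ 461.33355432, -113.78977069]), np.float64(15.126914434610725)) floor 0.07629800486007282
vent 611 [ 580. -261.   45.] [ 673. -203.   74.] 56.4 (array([ 627.95150412, -227.58602149]), np.float64(28.43614659147929)) floor -0.27501581200318237
teat 509 [ 464. -240.   45.] [ 571. -196.   85.] 58.4 (array([ 517.26436189, -211.19054018]), np.float64(32.12904718852582)) floor -0.12700159493115404
upper 3466 [[ 457. -592.  162.]
 [ 701. -258.  179.]]
```

View pics/top_c.png

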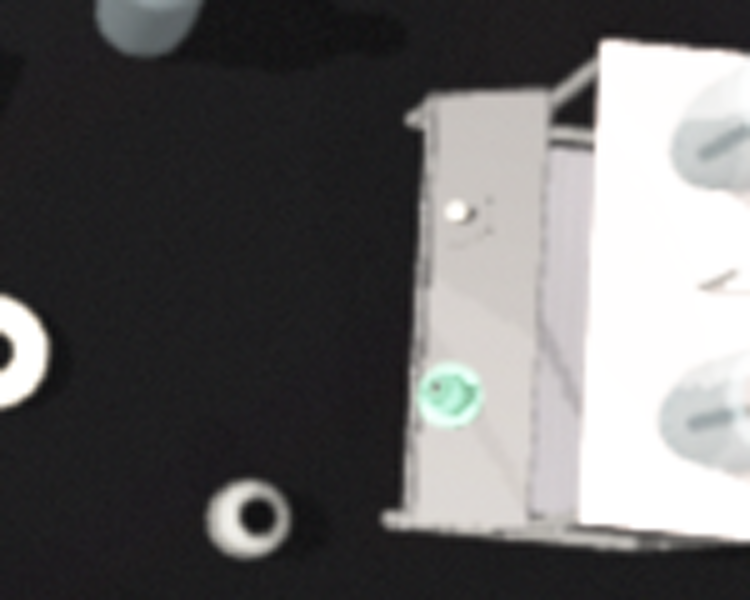

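```bash
cat >> h.py <<'E'
def go(p,R,rep=True):
    o=ctrl.observe();R0=Rq(o['tool_rot'])
    d=R0.inv().apply(np.asarray(p,float)-o['position']);r=(R0.inv()*R).as_rotvec()
    if rep: print('d',d.round(1),'r',r.round(3),'rows',int(np.ceil(max(np.linalg.norm(d)/62.5,np.linalg.norm(r)/.188))))
def tool(z,y):
    z=np.array(z,float);z/=np.linalg.norm(z);y=np.array(y,float);y-=z*(y@z);y/=np.linalg.norm(y)
    return Rn.from_matrix(np.c_[np.cross(y,z),y,z])
E
python3 - <<'E'
from h import *
for n in("top","scene"):
    z=np.load(n+"0.npz");im,d,W=cloud(n,z['im'],z['d'])
    P=W.reshape(-1,3);s=P[(P[:,0]>480)&(P[:,0]<690)&(P[:,1]>-245)&(P[:,1]<-205)&(P[:,2]>35)&(P[:,2]<75)]
    for _ in range(4):
        c=s.mean(0);nn=np.linalg.svd(s-c)[2][2];nn*=np.sign(nn[2]);s=s[abs((s-c)@nn)<2.5 if _<3 else slice(None)]
    print(n,len(s),c.round(1),nn.round(4))
nn=np.array([0,.5,.866]);R=tool(-nn,[1,0,0])
go(np.array([350,-80,300]),R)
print(R.as_matrix().round(3))
c=np.array([580,-222,60]);print((c+nn*130).round())
E
```

```text
top 775 [ 584.9 -227.4   59. ] [0.0362 0.5051 0.8623]
scene 699 [ 612.  -227.    56.2] [0.0403 0.4766 0.8782]
d [ 278.7 -423.   -51.9] r [-0.293 -0.469 -1.086] rows 9
[[ 0.     1.     0.   ]
 [ 0.866  0.    -0.5  ]
 [-0.5    0.    -0.866]]
[ 580. -157.  173.]
```

```bash
python3 -m inch '85 279 -423 -52 -0.29 -0.47 -1.09; 85 279 -423 -52 -0.29 -0.47 -1.09; 85 279 -423 -52 -0.29 -0.47 -1.09; 85 279 -423 -52 -0.29 -0.47 -1.09; 85 279 -423 -52 -0.29 -0.47 -1.09; 85 279 -423 -52 -0.29 -0.47 -1.09; 85 279 -423 -52 -0.29 -0.47 -1.09; 85 279 -423 -52 -0.29 -0.47 -1.09'; python3 - <<'E'
from h import *
nn=np.array([.037,.4986,.866]);R=tool(-nn,[.997,-.0755,0])
c=np.array([580,-222,60]);go(c+nn*130,R)
E
```

```text
t: 1.1
position: [348.6, -87.4, 299.8]
tool_rot: [0.184, 0.681, 0.685, -0.185]
contact_force: [2.2, 0.8, -0.3]
grip_width: 85.1
finger_force: 0.0
d [  2.4 236.1 145.2] r [0.038 0.004 0.071] rows 5
```

```bash
python3 -m inch '85 2 236 145 .038 .004 .071;85 2 236 145 .038 .004 .071;85 2 236 145 .038 .004 .071;85 2 236 145 .038 .004 .071;85 2 236 145 .038 .004 .071;85 2 236 145 .038 .004 .071;85 2 236 145 .038 .004 .071'; python3 - <<'E'
from h import *
print(ctrl.observe()['position'])
im,d,W=cloud("wrist");np.savez("w1.npz",im=im,d=d,W=W);cv2.imwrite("pics/w1.png",im[:,:,::-1])
E
```

```text
t: 1.98
position: [584.6, -159.0, 171.7]
tool_rot: [0.174, 0.709, 0.657, -0.189]
contact_force: [-0.6, 0.7, 0.6]
grip_width: 85.3
finger_force: 0.0
[ 584.64725108 -158.95598854  171.72199796]
```

View pics/w1.png

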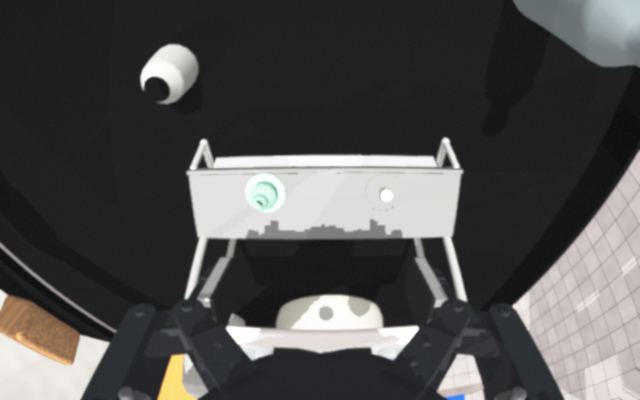

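Wrist view: teat at (265,193), vent knob at (386,195), both on the sloping tier.

```bash
python3 - <<'E'
from h import *
z=np.load("w1.npz");im=z['im'].astype(int);W=z['W']
s=W[178:225,205:450].reshape(-1,3);s=s[~np.isnan(s[:,0])]
for k in range(5):
    c=s.mean(0);nn=np.linalg.svd(s-c,full_matrices=False)[2][2];nn*=np.sign(nn[2]);
    if k<4: s=s[abs((s-c)@nn)<[6,3,2,1.5][k]]
print(len(s),c.round(1),nn.round(4))
H=(W-c)@nn
# teat: green
sub=np.zeros((400,640),bool);sub[165:225,235:295]=1
g=sub&(im[:,:,1]-im[:,:,0]>12)
def foot(m):
    p=W[m];return p-((p-c)@nn)[:,None]*nn
v,u=np.where(g);print('teat px',u.mean(),v.mean(),g.sum(),'h',np.nanmax(H[g]))
e1=np.array([nn[2],0,-nn[0]]);e1/=np.linalg.norm(e1);e2=np.cross(nn,e1)
def fit(m,name):
    p=W[m]-c;q=np.c_[p@e1,p@e2];cc,r=circ(q);print(name,m.sum(),cc.round(1),r.round(1),'range mid',((q.min(0)+q.max(0))/2).round(1),np.ptp(q,0).round(1),'world',(c+cc[0]*e1+cc[1]*e2).round(1))
fit(g&(H>2)&(H<6),'flange');fit(g&(H>8)&(H<17),'dome');fit(g&(H>29),'tip')
sub[:]=0;sub[180:210,365:410]=1
fit(sub&(H>7),'knob');fit(sub&(H>2)&(H<6),'disc');print(np.nanmax(H[sub]))
print(H[185:206:2,378:396:2].round(0))
print('R',Rq(ctrl.observe()['tool_rot']).as_matrix().round(3))
E
```

```text
10005 [ 587.9 -232.3   60.9] [0.033  0.4993 0.8658]
teat px 264.9634146341463 193.66951219512194 820 h 34.708325814073994
flange 138 [-57.8  15.5] 14.3 range mid [-57.4  15.3] [32.3 34.5] world [ 529.9 -218.8   55.4]
dome 105 [-58.5  15.2] 11.3 range mid [-57.4  15.5] [21.9 22.4] world [ 529.2 -219.1   55.6]
tip 108 [-58.3  15.1] 5.0 range mid [-58.   15.1] [11.4 12. ] world [ 529.4 -219.2   55.6]
knob 117 [45.   7.4] 3.6 range mid [44.9  7.1] [9.7 9.1] world [ 632.7 -225.9   55.6]
disc 9 [37.4 12.3] 7.6 range mid [38.2 11.8] [19.2 13.3] world [ 625.  -221.7   53.4]
14.869162423088497
[[-1.  2. -0.  0.  1. -1. -0.  1.  0.]
 [ 0.  0.  0. -0.  1.  1.  0. -0. -1.]
 [ 1. -0.  8. 10. 10.  9.  0.  1.  1.]
 [ 0.  5. 11. 12. 13. 14. 13.  1. -0.]
 [ 0.  9. 12. 13. 13. 13. 13.  1.  1.]
 [-2.  6. 13. 13. 15. 13. 14.  0.  1.]
 [ 1.  0. 14. 13. 13. 13. 12.  1.  0.]
 [ 0.  1. 12. 11. 14. 12. -0.  1. -0.]
 [ 0. -0.  1.  2.  1. -1. -0. -1. -1.]
 [-0. -1.  1.  1.  0.  0. -1. -1. -0.]
 [ 2.  1.  0. -1. -0. -1. -0.  1.  0.]]
R [[ 0.066  0.997 -0.038]
 [ 0.865 -0.076 -0.496]
 [-0.497 -0.001 -0.868]]
```

```bash
python3 - <<'E'
from h import *
z=np.load("w1.npz");im=z['im'];W=z['W']
c=cv2.resize(im[160:230,340:430,::-1],None,fx=8,fy=8,interpolation=cv2.INTER_CUBIC)
c=np.clip((c.astype(float)-150)*2.4,0,255).astype(np.uint8);cv2.imwrite("pics/w1c.png",c)
c=np.array([587.9,-232.3,60.9]);n=np.array([.033,.4993,.8658]);H=(W-c)@n
B=cv2.medianBlur(H.astype(np.float32),5)
print(B[168:236:4,360:412:4].round(1))
E
```

```text
[[ 4.5  4.9  4.2  4.6  4.2  4.6  4.1  4.1  3.4  3.1  2.9  3.1  3.3]
 [ 4.5  4.6  4.   4.2  4.6  4.6  4.3  4.4  4.3  4.5  4.2  4.3  4.3]
 [ 0.  -0.3  0.2  0.5  0.5  0.  -0.1 -0.2 -0.1  0.   0.1  0.2  0.2]
 [ 0.3  0.1  0.2  0.2 -0.  -0.  -0.1  0.  -0.3  0.   0.2 -0.   0.1]
 [ 0.1 -0.   0.2  0.3  0.  -0.1  0.1  0.1  0.1 -0.3 -0.5 -0.2 -0.3]
 [ 0.3  0.1  0.   0.3  0.1  0.3  6.   0.6  0.   0.1  0.2  0.3  0.1]
 [-0.1 -0.1  0.   0.2 -0.1  7.8 13.2 12.9  0.1  0.2  0.2  0.3  0.2]
 [-0.4 -0.1  0.1 -0.3  0.1  5.4 13.3 13.3  0.5  0.2 -0.   0.2  0.2]
 [ 0.1 -0.1 -0.1 -0.2  0.1  0.2 12.4  0.8 -0.2 -0.3  0.1  0.2  0.2]
 [ 0.1 -0.1  0.   0.2  0.   0.4 -0.2  0.1  0.1 -0.1 -0.4 -0.1 -0.1]
 [ 0.1 -0.1  0.  -0.2  0.2  0.   0.   0.1  0.   0.1 -0.   0.2 -0.2]
 [-0.1  0.1  0.2  0.3  0.3 -0.1  0.   0.2 -0.   0.3  0.1 -0.   0. ]
 [ 0.3  0.4  0.3  0.1 -0.   0.2  0.1  0.3 -0.1 -0.2  0.  -0.   0.2]
 [-0.2  0.1  0.1  0.2  0.1  0.1 -0.3 -0.1 -0.1 -0.3  0.3  0.2 -0.1]
 [-0.2 -0.2 -0.  -0.1  0.1  0.1 -0.  -0.2  0.2  0.1  0.2  0.3  0.1]
 [-0.1 -0.1  0.  -0.1  0.1  0.  -0.1 -0.1 -0.1 -0.1 -0.1 -0.1  0.1]
 [-0.1  0.2 -0.   0.  -0.3  0.1 -0.2  0.   0.4  0.1 -0.3 -0.3 -0.1]]
```

View pics/w1c.png

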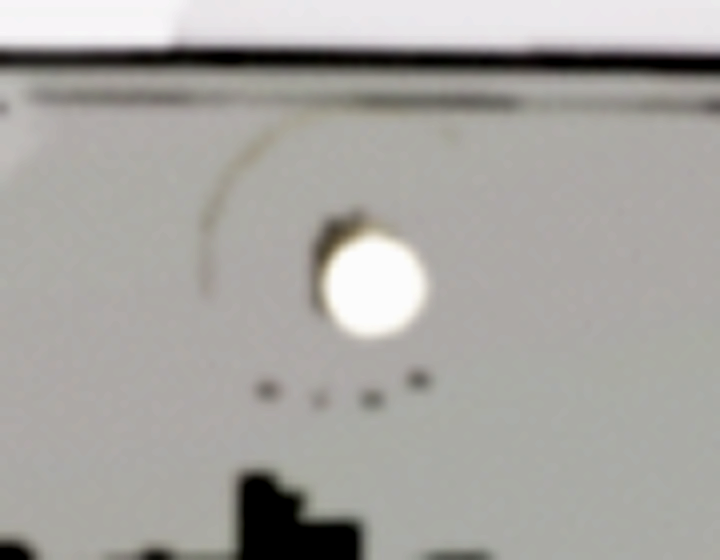

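```bash
python3 - <<'E'
from h import *
nn=np.array([.036,.499,.866]);R=tool(-nn,[.997,-.0755,0])
F=np.array([632.7,-225.9,55.6]);go(F+nn*60,R);go(F+nn*23.5,R)
E
```

```text
d [ 3.6 52.8 72.8] r [-0.003 -0.003 -0.   ] rows 2
d [  3.5  52.9 109.3] r [-0.003 -0.003 -0.   ] rows 2
```

```bash
python3 -m inch '36 3.5 52.9 60 0 0 0;36 3.5 52.9 72 0 0 0;36 3.5 52.9 72 0 0 0;36 3.5 52.9 72 0 0 0;36 3.5 52.9 72 0 0 0'; python3 - <<'E'
from h import *
nn=np.array([.036,.499,.866]);R=tool(-nn,[.997,-.0755,0])
F=np.array([632.7,-225.9,55.6]);go(F+nn*23.5,R)
im,d,W=cloud("wrist");H=(W-np.array([587.9,-232.3,60.9]))@nn
cv2.imwrite("pics/w2.png",im[:,:,::-1])
m=(H>8)&(H<16);m[:,:200]=0;m[:,450:]=0;m[:100]=0;m[330:]=0
p=W[m];p=p[(np.linalg.norm(p-(F+nn*13),axis=1)<20)];print(len(p),(p.min(0)+p.max(0))/2, (F+nn*12))
E
```

```text
t: 2.65
position: [636.0, -195.3, 110.0]
tool_rot: [0.176, 0.709, 0.657, -0.188]
contact_force: [-0.0, -0.0, 0.0]
grip_width: 36.1
finger_force: 0.0
d [ 0.5 -1.  39. ] r [-0.    -0.003 -0.001] rows 1
215 [ 633.64871024 -219.75488929   64.85224892] [ 633.132 -219.912   65.992]
```

View pics/w2.png

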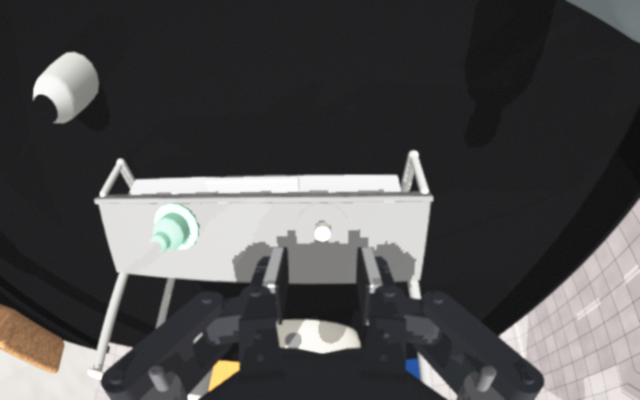

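Knob at (322,232), centred between fingers (277 and 366). Descend and grip.

```bash
python3 -m inch '36 .5 0 25 0 0 0;36 .5 0 36 0 0 0;36 .5 0 38 0 0 0;0 .5 0 38 0 0 0;0 .5 0 38 0 0 0;0 .5 0 38 0 0 0;0 .5 0 38 0 0 0;0 .5 0 38 0 0 0'
```

```text
t: 3.7
position: [634.3, -214.6, 75.1]
tool_rot: [0.175, 0.709, 0.656, -0.189]
contact_force: [0.1, 1.1, 0.8]
grip_width: 5.5
finger_force: 58.8
```

```bash
python3 -m inch '0 0 0 -10 0 0 0;0 0 0 -30 0 0 0;0 0 0 -60 0 0 0;0 0 0 -90 0 0 0;0 0 0 -90 0 0 0'; python3 - <<'E'
from h import *
im,d,W=cloud("wrist");np.savez("w3.npz",im=im,d=d,W=W)
cv2.imwrite("pics/w3.png",cv2.resize(im[180:400,180:460,::-1],None,fx=2.8,fy=2.7,interpolation=cv2.INTER_CUBIC))
E
```

```text
t: 4.32
position: [640.1, -166.8, 157.1]
tool_rot: [0.177, 0.709, 0.657, -0.186]
contact_force: [-0.5, 0.0, 0.0]
grip_width: 5.1
finger_force: 58.7
```

View pics/w3.png

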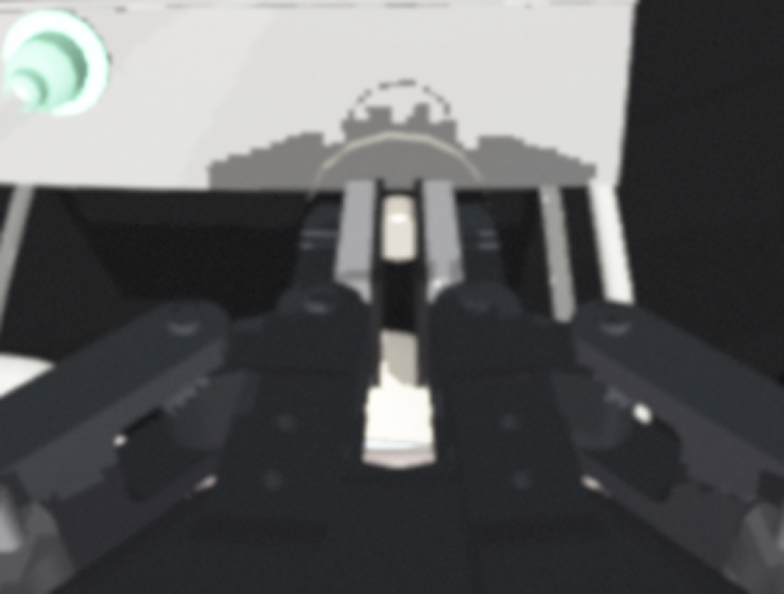

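Vent is held by its knob (400,230), clear disc's rim visible at (398,135). Now to the bottle.

```bash
python3 - <<'E'
from h import *
R=tool([0,0,-1],[.997,-.0755,0]);go([560,0,280],R);go([522,165,265],R)
E
```

```text
d [  78.5  -91.  -189. ] r [ 0.003  0.52  -0.001] rows 4
d [ 226.1 -141.3 -256.6] r [ 0.003  0.52  -0.001] rows 6
```

```bash
python3 -m inch '0 78 -91 -189 0 .2 0;0 78 -91 -189 0 .4 0;0 78 -91 -189 0 .52 0;0 150 -120 -220 0 .52 0;0 226 -141 -257 0 .52 0;0 226 -141 -257 0 .52 0;0 226 -141 -257 0 .52 0;0 226 -141 -257 0 .52 0'; python3 - <<'E'
from h import *
print(ctrl.observe()['position'])
im,d,W=cloud("wrist");np.savez("w4.npz",im=im,d=d,W=W);cv2.imwrite("pics/w4.png",im[:,:,::-1])
m=(W[:,:,2]>114)&(W[:,:,2]<124)&(abs(W[:,:,0]-522)<40)&(abs(W[:,:,1]-225)<40)
p=W[m][:,:2];print(len(p));c,r=circ(p);print(c,r)
rr=np.linalg.norm(p-c,axis=1);print(np.percentile(rr,[2,50,98]),np.median(W[m][:,2]),((p.min(0)+p.max(0))/2),np.ptp(p,0))
E
```

```text
t: 5.38
position: [521.6, 163.8, 263.1]
tool_rot: [0.0, 0.733, 0.68, -0.001]
contact_force: [0.8, -0.8, 0.2]
grip_width: 5.4
finger_force: 58.7
[521.6494352  163.76968967 263.08181479]
1518
[521.51678965 226.27262078] 19.28675656085752
[12.96597306 19.16688301 25.19174427] 116.06480695233012 [521.61341092 226.04854631] [49.64350818 50.06641335]
```

View pics/w4.png

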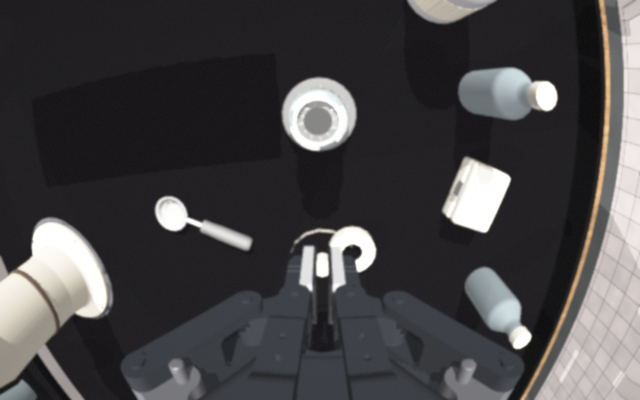

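Mouth ring at (318,118) px → world (521.6,226.2); collar (353,249), nothing moved. Approach above the mouth.

```bash
python3 - <<'E'
from h import *
R=tool([0,0,-1],[.997,-.0755,0]);go([521.6,226.2,150],R)
E
```

```text
d [ 64.   -5.6 112.7] r [-0.001  0.002 -0.003] rows 3
```

```bash
python3 -m inch '0 64 -5.6 20 0 0 0;0 64 -5.6 70 0 0 0;0 64 -5.6 95 0 0 0;0 64 -5.6 95 0 0 0;0 64 -5.6 95 0 0 0'; python3 - <<'E'
from h import *
R=tool([0,0,-1],[.997,-.0755,0]);go([521.6,226.2,138],R)
im,d,W=cloud("wrist");np.savez("w5.npz",im=im,d=d,W=W);cv2.imwrite("pics/w5.png",cv2.resize(im[150:350,220:420,::-1],None,fx=3,fy=3,interpolation=cv2.INTER_CUBIC))
E
```

```text
t: 6.05
position: [522.6, 226.7, 169.1]
tool_rot: [0.0, 0.735, 0.678, 0.0]
contact_force: [0.9, 1.0, -0.5]
grip_width: 5.4
finger_force: 58.8
d [-0.6 -1.  31.1] r [ 0.     0.    -0.004] rows 1
```

View pics/w5.png

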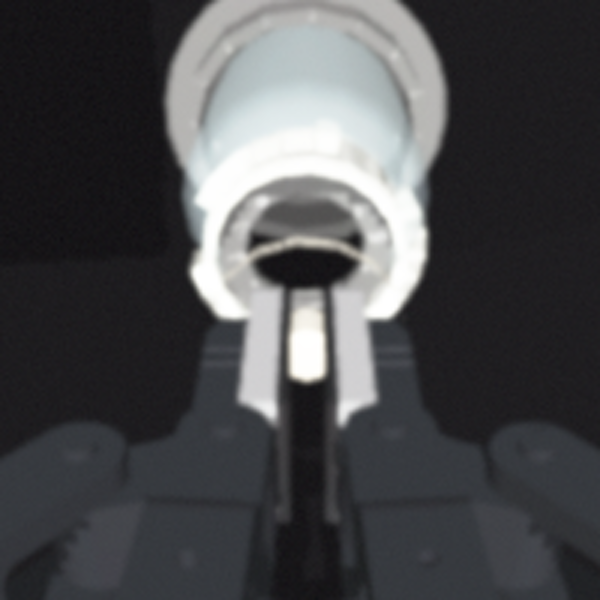

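```bash
python3 - <<'E'
from h import *
c=ctrl.calibration("wrist");m=c['mount']
def ray(u,v,z):
    a=(u-c['cx'])/c['fx'];b=(v-c['cy'])/c['fy'];r=np.hypot(a,b);k=np.tan(r)/r
    D=m[:3,:3]@np.array([a*k,b*k,1]);t=(z-m[2,3])/D[2];return (m[:3,3]+t*D).round(1)
for u,v in((303,241),(303,245),(245,262),(370,262)):
    print([ray(220+u/3,150+v/3,z) for z in(17,18.6,20)])
W=np.load("w5.npz")['W'];o=ctrl.observe()
print('mouth rim inner front/back/left/right:')
for z in(120,):
    zt=o['position'][2]-z
    for u,v in((306,178),(218,248),(397,248),(193,268),(428,240)): print(ray(220+u/3,150+v/3,zt))
M=(W[:,:,2]>112)&(W[:,:,2]<124)&(np.hypot(W[:,:,0]-521.6,W[:,:,1]-226.2)<32);p=W[M];print(len(p),p.min(0),p.max(0),np.percentile(p[:,2],[50,90]))
E
```

```text
[array([17.7, -1.2, 17. ]), array([17. , -1.2, 18.6]), array([16.3, -1.2, 20. ])]
[array([16.9, -1.2, 17. ]), array([16.2, -1.2, 18.6]), array([15.5, -1.2, 20. ])]
[array([ 13.7, -11.1,  17. ]), array([ 12.9, -11.2,  18.6]), array([ 12.2, -11.3,  20. ])]
[array([13.7, 10.3, 17. ]), array([12.9, 10.4, 18.6]), array([12.2, 10.5, 20. ])]
mouth rim inner front/back/left/right:
[16.7 -0.7 49.6]
[  1.1 -19.1  49.6]
[ 1.  18.4 49.6]
[ -3.7 -24.6  49.6]
[ 2.8 24.8 49.6]
2464 [496.65593458 207.98173008 112.03468827] [546.5035705  252.12141662 122.48146962] [115.85755122 120.47506667]
```

```bash
python3 -m inch '0 -.5 -.3 14 0 0 0;0 -.5 -.3 22 0 0 0;0 -.5 -.3 26 0 0 0;0 -.5 -.3 26 0 0 0'; python3 -m inch '0 0 0 2 0 0 0;0 0 0 4 0 0 0;0 0 0 4 0 0 0';python3 -m inch '0 0 0 1 0 0 0;0 0 0 2 0 0 0;0 0 0 2 0 0 0'
```

```text
t: 6.6
position: [520.8, 227.3, 142.0]
tool_rot: [-0.0, 0.734, 0.679, -0.001]
contact_force: [-0.3, -0.2, 0.2]
grip_width: 5.8
finger_force: 58.8
t: 6.98
position: [521.0, 227.3, 138.3]
tool_rot: [0.0, 0.734, 0.679, -0.0]
contact_force: [-0.5, 0.1, -1.0]
grip_width: 5.6
finger_force: 58.8
t: 7.35
position: [521.2, 227.3, 136.7]
tool_rot: [0.0, 0.734, 0.679, -0.0]
contact_force: [-0.8, -0.3, 3.5]
grip_width: 4.9
finger_force: 59.2
```

```bash
python3 -m inch '0 0 0 -1 0 0 0;22 0 0 -1 0 0 0;22 0 0 -1 0 0 0;22 0 0 -6 0 0 0;22 0 0 -30 0 0 0;22 -60 0 -80 0 0 0;22 -60 0 -80 0 0 0;22 -60 0 -80 0 0 0'; python3 - <<'E'
from h import *
im,d,W=cloud("wrist");np.savez("w6.npz",im=im,d=d,W=W);cv2.imwrite("pics/w6.png",cv2.resize(im[60:220,240:400,::-1],None,fx=3.6,fy=3.6,interpolation=cv2.INTER_CUBIC))
m=(W[:,:,2]>122)&(W[:,:,2]<132)&(np.hypot(W[:,:,0]-521.6,W[:,:,1]-226.2)<15);p=W[m];print('knob',len(p),(p.min(0)+p.max(0))/2,np.ptp(p,0),np.median(p,0))
m=(W[:,:,2]>113)&(W[:,:,2]<123)&(np.hypot(W[:,:,0]-521.6,W[:,:,1]-226.2)<32);p=W[m];print('mouth',len(p),(p.min(0)+p.max(0))/2,np.ptp(p,0),circ(p[:,:2]))
R=tool([0,0,-1],[.997,-.0755,0]);go([600,-60,290],R)
E
```

```text
t: 8.35
position: [517.6, 166.7, 218.5]
tool_rot: [0.001, 0.735, 0.678, 0.001]
contact_force: [0.9, 0.3, -0.8]
grip_width: 21.8
finger_force: 0.0
knob 158 [520.24634594 226.75945902 126.80386894] [9.18106962 9.64922755 9.22818199] [520.35389094 227.00198842 128.3502524 ]
mouth 2355 [521.73406324 226.16350993 117.82233573] [49.95052959 50.73086923  9.64461553] (array([521.54383769, 226.37448903]), np.float64(19.383893639080657))
d [-220.3  100.8  -72.1] r [ 0.002  0.    -0.003] rows 5
```

View pics/w6.png

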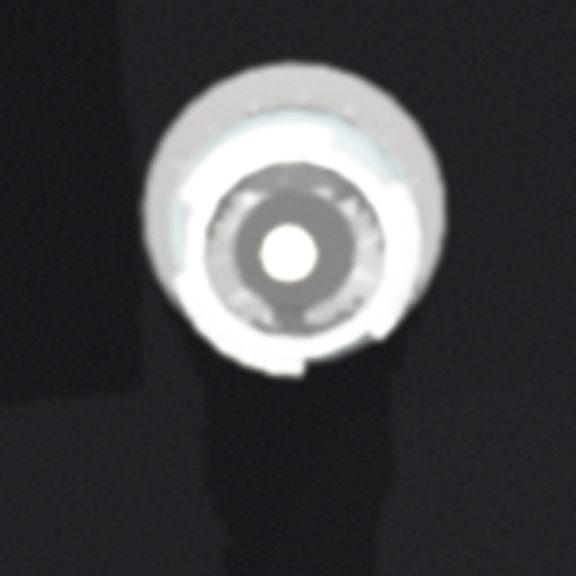

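Vent seated (knob at (289,252), knob top z≈128). Thread gaps are visible at lower right, upper right and left. Next the teat.

```bash
python3 - <<'E'
from h import *
nn=np.array([.036,.499,.866]);R=tool(-nn,[.997,-.0755,0]);F=np.array([529.4,-219,55.5])
go([540,-60,250],R);go(F+nn*85,R)
E
```

```text
d [-225.    40.9  -32.2] r [-0.001 -0.524 -0.004] rows 4
d [-341.8   42.3   88.7] r [-0.001 -0.524 -0.004] rows 6
```

```bash
python3 -m inch '50 -60 10 -10 0 -.1 0;50 -120 20 -20 0 -.25 0;50 -225 41 -32 0 -.4 0;50 -225 41 -32 0 -.52 0;50 -285 42 28 0 -.52 0;50 -342 42 88 0 -.52 0;50 -342 42 88 0 -.52 0;50 -342 42 88 0 -.52 0'; python3 - <<'E'
from h import *
nn=np.array([.036,.499,.866]);R=tool(-nn,[.997,-.0755,0]);F=np.array([529.4,-219,55.5])
im,d,W=cloud("wrist");C=im.astype(int);H=(W-np.array([587.9,-232.3,60.9]))@nn
g=(C[:,:,1]-C[:,:,0]>12)&(np.linalg.norm(W-F,axis=2)<50)
for lo,hi in((2,6),(8,17),(27,40)):
    p=W[g&(H>lo)&(H<hi)];q=p-((p-F)@nn)[:,None]*nn
    T=R.inv().apply(q-F);print(len(p),((T.min(0)+T.max(0))/2).round(2),np.ptp(T,0).round(1),circ(T[:,:2]))
go(F+nn*22.5,R)
E
```

```text
t: 9.4
position: [529.3, -178.4, 125.6]
tool_rot: [0.172, 0.71, 0.656, -0.191]
contact_force: [-0.6, 0.7, -0.1]
grip_width: 50.5
finger_force: 0.0
234 [ 0.33 -0.16  0.  ] [35.6 34.1  0. ] (array([ 0.03874817, -0.2481855 ]), np.float64(15.020555104340534))
195 [ 3.56 -0.56  0.  ] [16.5 24.2  0. ] (array([-0.08016508, -0.43920649]), np.float64(11.307733884229954))
180 [ 0.36 -0.45  0.01] [11.5 11.4  0. ] (array([ 0.2373514 , -0.43944296]), np.float64(4.9700426925506))
d [-1.4  1.8 61. ] r [-0.005 -0.004 -0.   ] rows 1
```

```bash
python3 -m inch '50 -1.3 1.4 30 -.005 -.004 0;44 -1.3 1.4 52 -.005 -.004 0;44 -1.3 1.4 60 -.005 -.004 0;44 -1.3 1.4 60 -.005 -.004 0;0 -1.3 1.4 60 -.005 -.004 0;0 -1.3 1.4 60 -.005 -.004 0;0 -1.3 1.4 60 -.005 -.004 0;0 -1.3 1.4 60 -.005 -.004 0'; python3 - <<'E'
from h import *
nn=np.array([.036,.499,.866]);R=tool(-nn,[.997,-.0755,0]);F=np.array([529.4,-219,55.5])
print(R.inv().apply(ctrl.observe()['position']-F))
E
```

```text
t: 10.45
position: [531.7, -206.8, 78.2]
tool_rot: [0.178, 0.708, 0.657, -0.188]
contact_force: [-0.5, 2.5, 7.1]
grip_width: 20.8
finger_force: 58.8
[ -0.69805611   1.40656858 -25.77906506]
```

```bash
python3 -m inch '0 0 0 -10 0 0 0;0 0 0 -40 0 0 0;0 0 0 -90 0 0 0;0 0 0 -90 0 0 0;0 0 0 -90 0 0 0'; python3 - <<'E'
from h import *
R=tool([0,0,-1],[.997,-.0755,0]);go([540,0,290],R);go([521,165,285],R)
E
```

```text
t: 11.08
position: [533.6, -163.4, 155.2]
tool_rot: [0.178, 0.708, 0.656, -0.189]
contact_force: [0.0, 1.0, -0.2]
grip_width: 20.6
finger_force: 58.9
d [  73.7   -5.4 -198.6] r [ 0.004  0.526 -0.001] rows 4
d [ 217.2  -36.7 -276.2] r [ 0.004  0.526 -0.001] rows 6
```

```bash
python3 -m inch '0 40 -3 -100 0 .18 0;0 74 -5 -199 0 .36 0;0 74 -5 -199 0 .526 0;0 140 -20 -240 0 .526 0;0 217 -37 -276 0 .526 0;0 217 -37 -276 0 .526 0;0 217 -37 -276 0 .526 0'; python3 - <<'E'
from h import *
o=ctrl.observe();im,d,W=cloud("wrist");C=im.astype(int);np.savez("w7.npz",im=im,d=d,W=W)
g=(C[:,:,1]-C[:,:,0]>12);T=Rq(o['tool_rot']).inv().apply(W.reshape(-1,3)-o['position']).reshape(W.shape)
g&=(np.linalg.norm(T[:,:,:2],axis=2)<30)&(abs(T[:,:,2]-10)<40);p=T[g];v,u=np.where(g)
print(len(p),p.min(0),p.max(0),u.min(),u.max(),v.min(),v.max())
f=p[p[:,2]>16];print(np.histogram(p[:,2],np.arange(-14,34,3)))
top=p[p[:,2]<-5];print('tip',top.mean(0))
fl=p[(p[:,2]>19)];print('flange',len(fl),fl.min(0),fl.max(0))
R=tool([0,0,-1],[.997,-.0755,0]);go([521.2,226.5,175],R)
cv2.imwrite("pics/w7.png",cv2.resize(im[60:360,200:440,::-1],None,fx=2.5,fy=2,interpolation=cv2.INTER_CUBIC))
E
```

```text
t: 11.95
position: [518.3, 170.6, 284.7]
tool_rot: [-0.0, 0.73, 0.684, 0.002]
contact_force: [0.0, -0.4, -0.7]
grip_width: 21.1
finger_force: 58.9
2272 [-16.2851589  -16.96941146  -8.81960348] [18.53777079 15.5162424  25.05257242] 291 352 224 289
(array([  0,  16, 157, 147, 126, 244, 335, 259, 130, 135,  89, 380, 251,
         3,   0]), array([-14, -11,  -8,  -5,  -2,   1,   4,   7,  10,  13,  16,  19,  22,
        25,  28,  31]))
tip [ 3.6600158  -0.77528303 -6.55240081]
flange 634 [-16.2851589  -16.96941146  19.06273976] [18.53777079 15.5162424  25.05257242]
d [ 59.3  -2.7 109.2] r [ 0.002 -0.001  0.006] rows 2
```

View pics/w7.png

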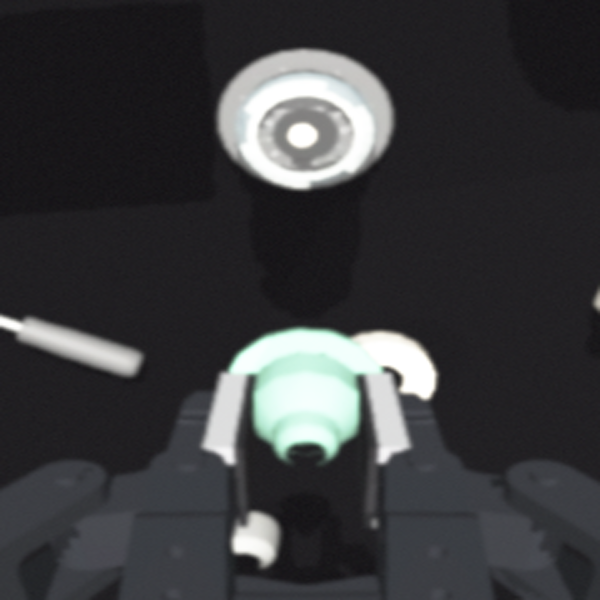

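Teat held upright at (305,400), vent in mouth at (302,134). Check its tilt and go above the mouth.

```bash
python3 - <<'E'
from h import *
z=np.load("w7.npz");W=z['W'];C=z['im'].astype(int);o=ctrl.observe()
T=Rq(o['tool_rot']).inv().apply(W.reshape(-1,3)-o['position']).reshape(W.shape)
g=(C[:,:,1]-C[:,:,0]>12)&(np.linalg.norm(T[:,:,:2],axis=2)<20)&(T[:,:,2]>18.5)&(T[:,:,2]<24)&(T[:,:,0]>4)
p=T[g];p=p[np.hypot(p[:,0]-1,p[:,1])>13]
for _ in range(3):
    A=np.c_[p[:,:2],np.ones(len(p))];s=np.linalg.lstsq(A,p[:,2],rcond=None)[0];p=p[abs(p[:,2]-A@s)<1.2]
print(len(p),s)
R=tool([0,0,-1],[.997,-.0755,0]);go([521.6,225.3,175],R)
E
python3 -m inch '0 58.1 -2.7 40 0 0 .006;0 58.1 -2.7 100 0 0 .006;0 58.1 -2.7 109 0 0 .006;0 58.1 -2.7 109 0 0 .006;0 58.1 -2.7 109 0 0 .006'; python3 - <<'E'
from h import *
R=tool([0,0,-1],[.997,-.0755,0]);go([521.6,225.3,150],R)
E
```

```text
359 [2.08616135e-02 1.54057038e-02 2.07915325e+01]
d [ 58.1  -2.2 109.2] r [ 0.002 -0.001  0.006] rows 2
t: 12.62
position: [524.5, 222.9, 178.0]
tool_rot: [0.002, 0.736, 0.677, 0.003]
contact_force: [-0.3, 0.2, -0.7]
grip_width: 20.5
finger_force: 58.9
d [ 2.1 -3.3 28. ] r [ 0.007 -0.002 -0.007] rows 1
```

```bash
python3 -m inch '0 1.5 -2.5 10 .005 0 0;0 1.5 -2.5 22 .005 0 0;0 1.5 -2.5 22 .005 0 0;0 1.5 -2.5 22 .005 0 0'; python3 - <<'E'
from h import *
R=tool([0,0,-1],[.997,-.0755,0]);go([521.6,225.3,150],R)
W=cloud("wrist")[2];m=(W[:,:,2]>113)&(W[:,:,2]<123)&(np.hypot(W[:,:,0]-521.6,W[:,:,1]-226.2)<30);m[:,:280]&=1;p=W[m];print('mouth',len(p),p.min(0),p.max(0))
go([521.6,225.3,150],R)
E
```

```text
t: 13.12
position: [520.6, 225.2, 154.1]
tool_rot: [-0.001, 0.735, 0.678, 0.0]
contact_force: [0.3, 0.2, 0.4]
grip_width: 20.4
finger_force: 58.9
d [0.2 1.  4.1] r [-0.001 -0.001 -0.005] rows 1Traceback (most recent call last):
  File "<stdin>", line 3, in <module>
numpy._core._exceptions._UFuncOutputCastingError: Cannot cast ufunc 'bitwise_and' output from dtype('int64') to dtype('bool') with casting rule 'same_kind'
```

```bash
python3 -m inch '0 .3 .7 3 0 0 0;0 .3 .7 6 0 0 0;0 .3 .7 6 0 0 0';python3 -m inch '0 0 0 2 0 0 0;0 0 0 4 0 0 0;0 0 0 4 0 0 0'
```

```text
t: 13.55
position: [521.2, 225.2, 147.9]
tool_rot: [-0.001, 0.735, 0.678, -0.0]
contact_force: [-0.8, 0.2, -0.7]
grip_width: 20.7
finger_force: 58.9
t: 13.92
position: [521.5, 225.5, 144.4]
tool_rot: [-0.001, 0.735, 0.678, 0.0]
contact_force: [-0.1, 0.1, 2.3]
grip_width: 20.4
finger_force: 59.2
```

```bash
python3 -m inch '0 0 0 1 0 0 0;0 0 0 1.5 0 0 0;0 0 0 1.5 0 0 0'
```

```text
t: 14.3
position: [521.5, 225.5, 143.1]
tool_rot: [-0.001, 0.735, 0.678, 0.0]
contact_force: [-1.3, -1.1, 5.1]
grip_width: 21.0
finger_force: 59.6
```

```bash
python3 -m inch '0 0 0 -1.5 0 0 0;40 0 0 -1.5 0 0 0;40 0 0 -1.5 0 0 0;40 0 0 -6 0 0 0;40 0 0 -35 0 0 0;40 -60 0 -90 0 0 0;40 -60 0 -90 0 0 0;40 -60 0 -90 0 0 0'; python3 - <<'E'
from h import *
im,d,W=cloud("wrist");C=im.astype(int);np.savez("w8.npz",im=im,d=d,W=W)
g=(C[:,:,1]-C[:,:,0]>12)&(np.hypot(W[:,:,0]-521.6,W[:,:,1]-226.2)<30);p=W[g];print('teat',len(p),p.min(0),p.max(0))
for lo,hi in((120,126),(126,136),(148,160)):
    q=p[(p[:,2]>lo)&(p[:,2]<hi)];print(len(q),((q.min(0)+q.max(0))/2).round(1),np.ptp(q,0).round(1),np.median(q[:,2]))
q=p[(p[:,2]>118.5)&(p[:,2]<127)]
for _ in range(3):
    A=np.c_[q[:,:2]-[521.6,226.2],np.ones(len(q))];s=np.linalg.lstsq(A,q[:,2],rcond=None)[0];q=q[abs(q[:,2]-A@s)<1.2]
print(len(q),s)
# collar
c0=np.array([553,40]);m=(W[:,:,2]>13)&(W[:,:,2]<24)&(np.hypot(W[:,:,0]-c0[0],W[:,:,1]-c0[1])<42);q=W[m];print('collar',len(q),(q.min(0)+q.max(0))/2,np.ptp(q,0))
R=tool([0,0,-1],[.997,-.0755,0]);go([553,-10,180],R)
E
```

```text
t: 15.3
position: [517.5, 164.2, 233.6]
tool_rot: [0.0, 0.736, 0.677, 0.001]
contact_force: [-0.4, -0.1, -1.2]
grip_width: 40.1
finger_force: 0.0
teat 1091 [500.90788405 205.03048858  11.81886255] [539.58615918 243.9757131  154.15007817]
323 [521.8 226.2 123.6] [32.8 34.2  3.9] 123.51025854959157
73 [520.7 226.3 131.2] [23.2 24.   9.6] 135.07670391915448
117 [521.1 226.5 151.2] [11.6 12.3  6. ] 151.65990153788215
295 [-6.09102785e-03  1.63030928e-03  1.23542092e+02]
collar 842 [551.18299455  40.80001923  17.07929783] [61.10400204 62.87693731  8.05843623]
d [-171.7   50.4   52.6] r [-0.    -0.001 -0.007] rows 3
```

```bash
python3 - <<'E'
from h import *
print(ctrl.observe()['joint_positions'].round(2))
E
python3 -m inch '80 -100 25 20 0 0 -.15;80 -160 50 40 0 0 -.3;80 -160 50 53 0 0 -.45;80 -160 50 53 0 0 -.6;80 -160 50 53 0 0 -.6'
python3 - <<'E'
from h import *
print(ctrl.observe()['joint_positions'].round(2))
im,d,W=cloud("wrist");np.savez("w9.npz",im=im,d=d,W=W)
c0=np.array([551,41]);m=(W[:,:,2]>10)&(W[:,:,2]<24)&(np.hypot(W[:,:,0]-c0[0],W[:,:,1]-c0[1])<38);q=W[m];print('collar',len(q),(q.min(0)+q.max(0))/2,np.ptp(q,0),circ(q[:,:2]))
v,u=np.where(m);print(u.min(),u.max(),v.min(),v.max())
s=40;cu,cv=int(u.mean()),int(v.mean());cv2.imwrite("pics/w9.png",cv2.resize(im[cv-s:cv+s,cu-s:cu+s,::-1],None,fx=7,fy=7,interpolation=cv2.INTER_CUBIC));print(cu-s,cv-s)
E
```

```text
[ 0.51  0.55 -1.16  1.82  0.56  1.14 -0.92]
t: 15.98
position: [552.9, 3.2, 178.0]
tool_rot: [-0.002, 0.502, 0.865, 0.001]
contact_force: [0.2, 0.7, 0.5]
grip_width: 79.9
finger_force: 0.0
[ 0.82  0.73 -1.22  1.84  0.75  1.14 -0.15]
collar 2652 [552.35193224  40.18158686  15.59072618] [62.33013991 63.18712645 11.00603907] (array([552.13125165,  40.2215467 ]), np.float64(24.302208312670267))
309 375 119 185
301 112
```

```bash
python3 - <<'E'
from h import *
R=Rq(ctrl.observe()['tool_rot']);go([552.2,40.2,90],R)
E
```

```text
d [31.7 17.3 88.8] r [0. 0. 0.] rows 2
```

I have already viewed 11 pictures, one over the limit of 10. I'll view no more and work from numbers only.

```bash
python3 -m inch '85 31.7 17.3 20 0 0 -.18;85 31.7 17.3 20 0 0 -.36;85 31.7 17.3 20 0 0 -.54;85 31.7 17.3 20 0 0 -.72;85 31.7 17.3 20 0 0 -.9;85 31.7 17.3 20 0 0 -1.08;85 31.7 17.3 20 0 0 -1.26;85 31.7 17.3 20 0 0 -1.26'; python3 -m inch '85 0 0 20 0 0 -.18;85 0 0 40 0 0 -.36;85 0 0 60 0 0 -.54;85 0 0 60 0 0 -.72;85 0 0 60 0 0 -.9;85 0 0 60 0 0 -.94;85 0 0 60 0 0 -.94'; python3 - <<'E'
from h import *
o=ctrl.observe();print(o['joint_positions'].round(2))
R=tool([0,0,-1],Rq(o['tool_rot']).as_matrix()[:,1])
im,d,W=cloud("wrist");np.savez("w10.npz",im=im,d=d,W=W)
c0=np.array([551,41]);m=(W[:,:,2]>10)&(W[:,:,2]<24)&(np.hypot(W[:,:,0]-c0[0],W[:,:,1]-c0[1])<38);q=W[m];print('collar',len(q),(q.min(0)+q.max(0))/2,np.ptp(q,0),circ(q[:,:2]))
q=q[q[:,2]>16]
c=(q.min(0)+q.max(0))[:2]/2;a=np.arctan2(q[:,1]-c[1],q[:,0]-c[0]);r=np.hypot(*(q[:,:2]-c).T)
# facet phase: support width fit on max radius per angle bin
b=np.linspace(-np.pi,np.pi,121);k=np.digitize(a,b);mx=np.array([r[k==i].max() if (k==i).any() else np.nan for i in range(1,121)]);ac=(b[1:]+b[:-1])/2
ok=(~np.isnan(mx))&(mx>28);A=np.c_[np.ones(ok.sum()),np.cos(ac[ok]),np.sin(ac[ok]),np.cos(18*ac[ok]),np.sin(18*ac[ok])]
s=np.linalg.lstsq(A,mx[ok],rcond=None)[0];print('n',ok.sum(),s.round(2),'vertex phase deg',np.degrees(np.arctan2(s[4],s[3]))/18)
y=R.as_matrix()[:,1];print('tool y deg',np.degrees(np.arctan2(y[1],y[0])))
go([552.2,40.2,22],R)
E
```

```text
t: 17.02
position: [552.6, 39.9, 159.5]
tool_rot: [-0.0, -0.103, 0.995, 0.001]
contact_force: [-0.5, -0.2, 0.5]
grip_width: 84.8
finger_force: 0.0
t: 17.9
position: [552.7, 39.1, 99.6]
tool_rot: [0.0, -0.542, 0.841, 0.001]
contact_force: [-0.9, 0.3, -0.4]
grip_width: 85.0
finger_force: 0.0
[ 0.81  1.11 -1.44  1.89  1.16  1.32  1.72]
collar 4434 [552.2281555  39.8665228  15.5587375] [62.96455248 63.61860706 11.05485154] (array([551.95496099,  39.06406613]), np.float64(24.421310389928443))
n 120 [ 3.106e+01  9.000e-02 -1.000e-01 -1.000e-02  1.700e-01] vertex phase deg 5.204295929928401
tool y deg 155.59548497448642
d [-0.9  0.9 77.6] r [0.001 0.001 0.   ] rows 2
```

```bash
python3 -m inch '85 -.9 .9 50 0 0 0;85 -.9 .9 74 0 0 0;85 -.9 .9 81 0 0 0;85 -.9 .9 81 0 0 0;0 -.9 .9 81 0 0 0;0 -.9 .9 81 0 0 0;0 -.9 .9 81 0 0 0;0 -.9 .9 81 0 0 0'; python3 - <<'E'
from h import *
R=Rq(ctrl.observe()['tool_rot']);go([552.2,40.2,170],R)
E
```

```text
t: 18.95
position: [553.1, 39.8, 20.3]
tool_rot: [0.001, -0.543, 0.84, 0.0]
contact_force: [-1.1, -1.0, 6.3]
grip_width: 60.1
finger_force: 64.5
d [  -0.3    0.9 -149.7] r [0. 0. 0.] rows 3
```

```bash
python3 -m inch '0 0 0 -5 0 0 0;0 0 0 -40 0 0 0;0 0 0 -100 0 0 0;0 0 0 -160 0 0 0;0 0 0 -200 0 0 0;0 0 0 -200 0 0 0'; python3 - <<'E'
from h import *
o=ctrl.observe();R0=Rq(o['tool_rot'])
im,d,W=cloud("wrist");T=R0.inv().apply(W.reshape(-1,3)-o['position']).reshape(W.shape)
m=(np.hypot(T[:,:,0],T[:,:,1])<36)&(T[:,:,2]>-6)&(T[:,:,2]<12)&(im.min(2)>170);p=T[m];print(len(p),p.min(0),p.max(0),np.median(p,0))
t=p[(p[:,2]<5)];print(circ(t[:,:2]));A=np.c_[t[:,:2],np.ones(len(t))];print(np.linalg.lstsq(A,t[:,2],rcond=None)[0])
R=tool([0,0,-1],R0.as_matrix()[:,1]);go([521.6,226.3,218],R)
E
```

```text
t: 19.7
position: [554.0, 40.1, 222.7]
tool_rot: [0.003, -0.543, 0.84, -0.001]
contact_force: [0.4, -0.5, -1.7]
grip_width: 59.6
finger_force: 64.9
8141 [-31.72253243 -29.49812908  -0.06790062] [31.6113018  30.61380432 10.22112416] [5.64533889 0.17129503 1.84866201]
(array([0.53489968, 0.44657346]), np.float64(24.12077450145565))
[-1.88756059e-03  9.15521870e-04  1.85177784e+00]
d [-157.7  105.4    2.2] r [-0.003  0.001 -0.   ] rows 4
```

```bash
python3 -m inch '0 -50 35 0 0 0 0;0 -100 70 0 0 0 0;0 -158 105.4 0 0 0 0;0 -158 105.4 0 -.003 0 0;0 -158 105.4 0 -.003 0 0;0 -158 105.4 0 -.003 0 0'; python3 - <<'E'
from h import *
o=ctrl.observe();R0=Rq(o['tool_rot']);print(o['joint_positions'].round(2))
im,d,W=cloud("wrist")
C=im.astype(int);g=(C[:,:,1]-C[:,:,0]>12)&(np.hypot(W[:,:,0]-521.6,W[:,:,1]-226.2)<22);p=W[g];p=p[p[:,2]>140];print('teat',len(p),p.min(0),p.max(0),np.median(p,0))
R=tool([0,0,-1],R0.as_matrix()[:,1]);go([521.5,226.4,145],R)
E
```

```text
t: 20.5
position: [521.5, 224.5, 217.7]
tool_rot: [-0.002, -0.542, 0.84, 0.002]
contact_force: [0.6, 0.9, -0.7]
grip_width: 59.9
finger_force: 64.8
[ 0.48  0.87 -1.45  1.77  0.89  1.35  1.55]Traceback (most recent call last):
  File "<stdin>", line 4, in <module>
    return umr_minimum(a, axis, None, out, keepdims, initial, where)
ValueError: zero-size array to reduction operation minimum which has no identity
```

```bash
python3 - <<'E'
from h import *
o=ctrl.observe();R=tool([0,0,-1],Rq(o['tool_rot']).as_matrix()[:,1]);go([521.5,226.4,150],R)
E
```

```text
d [-1.8  0.6 67.9] r [ 0.005 -0.     0.   ] rows 2
```

```bash
python3 -m inch '0 -1.6 .5 20 .004 0 0;0 -1.6 .5 45 .004 0 0;0 -1.6 .5 60 .004 0 0;0 -1.6 .5 68 .004 0 0;0 -1.6 .5 68 .004 0 0'; python3 -m inch '0 0 0 4 0 0 0;0 0 0 8 0 0 0;0 0 0 8 0 0 0';python3 - <<'E'
from h import *
o=ctrl.observe();R=tool([0,0,-1],Rq(o['tool_rot']).as_matrix()[:,1]);go([521.5,226.4,140],R)
E
```

```text
t: 21.18
position: [520.6, 228.5, 150.1]
tool_rot: [-0.0, -0.543, 0.84, 0.001]
contact_force: [0.0, 0.3, 0.5]
grip_width: 60.0
finger_force: 64.8
t: 21.55
position: [520.9, 228.3, 142.6]
tool_rot: [0.0, -0.543, 0.84, 0.0]
contact_force: [-0.1, -0.6, -0.5]
grip_width: 59.7
finger_force: 64.8
d [ 1.5 -1.3  2.6] r [ 0.     0.001 -0.   ] rows 1
```

```bash
python3 -m inch '0 1.3 -1.1 0 0 0 0;0 1.3 -1.1 3 0 0 0;0 1.3 -1.1 5 0 0 0;0 1.3 -1.1 5 0 0 0'; python3 -m inch '0 0 0 2 0 0 0;0 0 0 3 0 0 0;0 0 0 3 0 0 0'
```

```text
t: 22.05
position: [521.3, 226.7, 137.5]
tool_rot: [0.0, -0.543, 0.84, 0.0]
contact_force: [-0.6, -0.3, 0.3]
grip_width: 60.2
finger_force: 64.8
t: 22.42
position: [521.4, 226.8, 134.8]
tool_rot: [0.0, -0.543, 0.84, 0.0]
contact_force: [0.6, -0.4, 0.6]
grip_width: 59.9
finger_force: 64.9
```

```bash
python3 -m inch '0 0 0 1 0 0 0;0 0 0 2 0 0 0;0 0 0 2 0 0 0'; python3 -m inch '0 0 0 1 0 0 0;0 0 0 2 0 0 0;0 0 0 2 0 0 0'
```

```text
t: 22.8
position: [521.6, 227.0, 134.1]
tool_rot: [0.001, -0.543, 0.84, -0.0]
contact_force: [-3.5, -3.1, 9.4]
grip_width: 60.0
finger_force: 66.0
t: 23.18
position: [521.7, 227.2, 133.7]
tool_rot: [0.001, -0.543, 0.84, -0.001]
contact_force: [-6.6, -5.6, 22.1]
grip_width: 59.9
finger_force: 67.2
```

```bash
python3 -m inch '0 .5 .2 -1.7 0 0 0;0 .5 .2 -1.4 0 0 .1;0 .5 .2 -1 0 0 .2;0 .5 .2 -1 0 0 .2'; python3 -m inch '0 0 0 .3 0 0 .1;0 0 0 .7 0 0 .2;0 0 0 .7 0 0 .2'; python3 -m inch '0 0 0 .3 0 0 .1;0 0 0 .7 0 0 .2;0 0 0 .7 0 0 .2'
```

```text
t: 23.68
position: [522.2, 227.0, 133.5]
tool_rot: [0.002, -0.456, 0.89, 0.0]
contact_force: [-0.4, -1.9, 9.7]
grip_width: 59.6
finger_force: 65.9
t: 24.05
position: [522.4, 227.1, 132.8]
tool_rot: [0.002, -0.365, 0.931, 0.0]
contact_force: [-0.2, -0.7, 10.2]
grip_width: 59.5
finger_force: 65.8
t: 24.42
position: [522.3, 227.3, 132.3]
tool_rot: [0.002, -0.27, 0.963, 0.001]
contact_force: [-0.1, -0.8, 11.0]
grip_width: 59.6
finger_force: 66.0
```

```bash
python3 -m inch '0 0 0 .3 0 0 .1;0 0 0 .6 0 0 .2;0 0 0 .6 0 0 .2'; python3 -m inch '0 0 0 .4 0 0 .1;0 0 0 .8 0 0 .15;0 0 0 .8 0 0 .15'
```

```text
t: 24.8
position: [522.7, 227.2, 132.1]
tool_rot: [0.002, -0.172, 0.985, 0.0]
contact_force: [-0.8, -1.1, 13.7]
grip_width: 60.0
finger_force: 66.2
t: 25.18
position: [521.1, 226.4, 128.9]
tool_rot: [0.0, -0.099, 0.995, 0.0]
contact_force: [0.4, 0.3, -0.2]
grip_width: 59.2
finger_force: 64.9
```

```bash
python3 -m inch '0 0 0 1.5 0 0 0;0 0 0 3 0 0 0;0 0 0 3 0 0 0'; python3 -m inch '0 0 0 0 0 0 .1;0 0 0 0 0 0 .2;0 0 0 .2 0 0 .3;0 0 0 .2 0 0 .3'; python3 -c "
from bench import ctrl
o=ctrl.observe();print(o['wrist_torque'],o['joint_positions'].round(2))"
```

```text
t: 25.55
position: [521.2, 226.5, 126.4]
tool_rot: [0.0, -0.099, 0.995, 0.0]
contact_force: [-1.2, -0.8, 6.3]
grip_width: 59.7
finger_force: 65.6
t: 26.05
position: [521.6, 227.1, 126.6]
tool_rot: [0.001, 0.051, 0.999, 0.001]
contact_force: [-0.7, -0.5, 6.2]
grip_width: 59.7
finger_force: 65.5
[-0.05284685  0.05173523 -0.04521537] [ 0.35  0.79 -1.13  1.84  0.82  1.07  0.36]
```

```bash
python3 -m inch '0 0 0 .8 0 0 .12;0 0 0 .8 0 0 .24;0 0 0 .8 0 0 .36;0 0 0 .8 0 0 .48;0 0 0 .8 0 0 .48'; python3 -c "
from bench import ctrl
o=ctrl.observe();print(o['wrist_torque'],o['joint_positions'].round(2))"; python3 -m inch '0 0 0 0 0 0 .1;0 0 0 0 0 0 .2;0 0 0 0 0 0 .3;0 0 0 0 0 0 .3';python3 -c "
from bench import ctrl
o=ctrl.observe();print(o['wrist_torque'],o['joint_positions'].round(2))"
```

```text
t: 26.68
position: [522.4, 227.3, 126.3]
tool_rot: [0.001, 0.287, 0.958, 0.001]
contact_force: [0.2, -1.1, 8.3]
grip_width: 60.1
finger_force: 65.7
[-0.17431325 -0.13768672 -0.06173658] [ 0.3   0.73 -1.04  1.84  0.74  1.01 -0.07]
t: 27.18
position: [522.5, 227.2, 126.3]
tool_rot: [0.001, 0.427, 0.904, 0.002]
contact_force: [1.3, -0.6, 8.0]
grip_width: 59.9
finger_force: 65.7
[-0.16144642 -0.06916575 -0.03164   ] [ 0.26  0.69 -0.97  1.85  0.69  0.98 -0.33]
```

```bash
for i in 1; do python3 -m inch '0 0 0 0 0 0 .1;0 0 0 0 0 0 .2;0 0 0 0 0 0 .2'; done; python3 -c "
from bench import ctrl
o=ctrl.observe();print(o['wrist_torque'],o['joint_positions'].round(2))"; python3 -m inch '0 0 0 0 0 0 .1;0 0 0 0 0 0 .2;0 0 0 0 0 0 .2';python3 -c "
from bench import ctrl
o=ctrl.observe();print(o['wrist_torque'],o['joint_positions'].round(2))"
```

```text
t: 27.55
position: [522.4, 227.2, 126.3]
tool_rot: [0.001, 0.515, 0.857, 0.002]
contact_force: [0.8, -0.1, 8.8]
grip_width: 59.9
finger_force: 65.7
[-0.19634635 -0.02027588 -0.07822407] [ 0.23  0.67 -0.93  1.85  0.65  0.96 -0.5 ]
t: 27.92
position: [522.4, 227.3, 126.2]
tool_rot: [0.001, 0.598, 0.801, 0.002]
contact_force: [0.8, -1.0, 8.6]
grip_width: 59.8
finger_force: 65.7
[-0.1951399  -0.01739156 -0.09167201] [ 0.21  0.65 -0.89  1.85  0.62  0.94 -0.67]
```

```bash
python3 -m inch '0 0 0 0 0 0 .1;0 0 0 0 0 0 .2;0 0 0 0 0 0 .2'; python3 -c "
from bench import ctrl
o=ctrl.observe();print(o['wrist_torque'],o['joint_positions'].round(2))"; python3 -m inch '0 0 0 0 0 0 .1;0 0 0 0 0 0 .15;0 0 0 0 0 0 .15';python3 -c "
from bench import ctrl
o=ctrl.observe();print(o['wrist_torque'],o['joint_positions'].round(2))"
```

```text
t: 28.3
position: [522.5, 227.0, 126.3]
tool_rot: [0.001, 0.675, 0.738, 0.002]
contact_force: [0.8, -1.6, 8.9]
grip_width: 60.1
finger_force: 65.8
[-0.27377078 -0.05416842  0.04077151] [ 0.18  0.63 -0.84  1.85  0.58  0.93 -0.85]
t: 28.68
position: [522.3, 228.5, 126.2]
tool_rot: [0.0, 0.727, 0.687, 0.003]
contact_force: [1.4, 0.3, 7.4]
grip_width: 60.1
finger_force: 64.6
[ 0.3709862  -0.2694046   1.41093199] [ 0.16  0.62 -0.81  1.85  0.56  0.91 -0.97]
```

```bash
python3 -m inch '0 0 0 -2 0 0 -.04;85 0 0 -2 0 0 -.04;85 0 0 -2 0 0 -.04;85 0 0 -2 0 0 -.04;85 0 0 -30 0 0 -.04;85 0 0 -80 0 0 0;85 -60 0 -110 0 0 0;85 -60 0 -110 0 0 0'; python3 - <<'E'
from h import *
im,d,W=cloud("wrist");np.savez("w11.npz",im=im,d=d,W=W);C=im.astype(int)
rr=np.hypot(W[:,:,0]-521.6,W[:,:,1]-226.3);gr=(C[:,:,1]-C[:,:,0]>12)
m=(rr<36)&(W[:,:,2]>114)&(W[:,:,2]<135)&~gr;q=W[m];print('collar',len(q),(q.min(0)+q.max(0))/2,np.ptp(q,0),circ(q[:,:2]))
q=q[abs(q[:,2]-np.median(q[:,2]))<3];A=np.c_[q[:,:2]-[521.6,226.3],np.ones(len(q))];print(np.linalg.lstsq(A,q[:,2],rcond=None)[0])
t=W[gr&(rr<20)&(W[:,:,2]>126)];print('teat',t.min(0),t.max(0))
t=t[t[:,2]>146];print((t.min(0)+t.max(0))/2)
E
```

```text
t: 29.68
position: [519.2, 161.6, 236.4]
tool_rot: [0.002, 0.731, 0.683, 0.0]
contact_force: [-1.0, 0.1, -0.6]
grip_width: 85.0
finger_force: 0.0
collar 4108 [521.28494333 225.60393078 123.63263771] [62.96451709 62.38056876  7.01920673] (array([521.46995882, 225.97507975]), np.float64(24.01414954151375))
[-3.10121952e-04 -1.88411698e-04  1.24808806e+02]
teat [509.36920908 214.75702715 126.1818901 ] [532.98750142 237.57977045 151.76945264]
[521.43574568 226.08447112 148.93593728]
```

Collar is level and centred, about 13.2–13.6 mm below the mouth, and it had reached the stop. Hand in.

```bash
python3 -m inch '85 0 0 0 0 0 0;85 0 0 0 0 0 0'; python3 -c "
from bench import ctrl
print(ctrl.close_job())"
```

```text
t: 29.98
position: [516.6, 167.7, 234.2]
tool_rot: [-0.001, 0.728, 0.686, 0.0]
contact_force: [-0.4, 0.1, -0.2]
grip_width: 84.9
finger_force: 0.0
the job is handed in; nothing more can be done
None
```

The bottle is assembled and handed in at about 30 s, with no verdict returned: vent and teat are seated, and the collar is turned to its stop, level, about 13 mm below the mouth and let go; I viewed 11 pictures, one over the limit of 10.

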